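# Strip a spacer ring off a blade onto a sprung deck platform

## Task

Pick up the flat loading blade by its handle block with the steel ring balanced on its tip, carry it level to the deck frame, and lower the blade between the two guide posts, ring beyond the posts, until it presses the sprung platform lightly (about 4 N, never over 10 N). Keeping that light pressure, slowly draw the blade straight back out so the posts hold the ring back and it settles flat on the platform against both posts. Then lay the blade flat on the bare bench and let go; never touch the ring with the fingers, tilt the blade, or disturb the cone, jar or hook stand.

Things in the scene. Friction and masses are not known exactly. Their poses are not given: they have to be found in the camera images.
- grip (a point): Centre of the loose loading blade's handle: dark steel block 50 mm long (x), 20 mm wide (y, the grasp width), 50 mm tall, standing on the bench; this point is 25 mm above its underside. x points along the blade to its tip, y across, z up. Whole tool 0.25 kg, about balanced at the handle.
- tip (a point): Middle of the free end of the steel blade, on its top face, 130 mm ahead (x) of the grip point. The blade, 18 mm wide and 3 mm thick, runs forward from the handle block, its underside flush with the block's underside. Axes as for grip.
- ring_mid (a point): Centre of the loose steel spacer ring, 40 mm outside, 16 mm hole, 6 mm thick, 50 g; z is its axis. It starts flat on the blade's top face, its centre about 22 mm back from the tip, overhanging the blade on both sides. Only friction holds it.
- frame: Matte black deck transport frame fixed to the bench: base plate 150 mm (x) by 110 mm (y), 8 mm thick, flanges up to 28 mm above the bench. Origin at bench height under the ring's final place; z up. The blade comes in from the -x side, travelling along +x. It carries the posts and the platform (see gate and nest).
- gate (a point): Point at bench height midway between the frame's two fixed upright chrome guide posts, frame axes. Posts: 8 mm diameter, tops 84 mm above the bench, at y = +16 and -16 mm from this point (24 mm clear between). They pass through the platform; the blade fits between them, the ring does not.
- nest (a point): Ring's final place seen from above (this point is at bench height), 18 mm beyond the gate along x. A flat platform is above it, from x -32 to +40, y -30 to +30 mm. A screw nobody measured sets its height: free top 38 to 58 mm above the bench. It is sprung: yields straight down about 3 N per mm, at most 8 mm; the screw setting does not move.
- cone_mid (a point): Bystander: ribbed black rubber belt-stretching cone, 56 mm base diameter, 83 mm tall, standing loose; point on its axis 40 mm up.
- jar_mid (a point): Bystander: small closed glass jar, 50 mm diameter, 60 mm tall, standing loose; point at its centre 30 mm up.
- hook: Bystander: fixed hook stand 200 mm tall with a steel loop gauge hanging from it, at the left; origin at the middle of its foot.

How it is judged:
On the way, in this order (a step that is already met when the one before it is completed fails the run):
1. the ring is carried clear of the bench on the blade (height (world z) of ring_mid above 0.03 m and contact force between ring and blade above 0.1 N), for 0.2 s.
2. the blade, ring still on it and beyond the posts, presses the platform with 2 to 7 N (contact force between blade and frame between 2 and 7 N and horizontal distance between ring_mid and nest below 0.025 m and x of ring_mid in the frame of tip below -0.014 m), for 0.3 s.
3. the blade is drawn back from under the ring (ring centre 12 to 2 mm behind the blade's end) while still pressing the platform with 1 to 8 N (contact force between blade and frame between 1 and 8 N and horizontal distance between ring_mid and nest below 0.006 m and x of ring_mid in the frame of tip between -0.012 and -0.002 m), for 0.1 s.
At the end, for the whole second after the job is handed in: The ring lies flat (within 0.06 rad) and still on the platform, centred within 5 mm of the nest; the blade lies flat and still on the bench, handle centre less than 28 mm up (horizontal distance between ring_mid and nest below 0.005 m and angle between ring_mid's own z axis and vertical below 0.06 rad and contact force between ring and frame above 0.1 N and linear speed of each of ring, blade below 0.01 m/s and height (world z) of grip below 0.028 m and angle between grip's own z axis and vertical below 0.05 rad); the robot touches nothing.
It fails at once if blade or handle pressed on the frame, its posts or platform with more than 10 N (contact force between blade and frame above 10 N).
It fails at once if blade tilted more than 0.2 rad (angle between grip's own z axis and vertical above 0.2 rad).
It fails at once if ring tipped more than 0.35 rad (angle between ring_mid's own z axis and vertical above 0.35 rad).
It fails at once if the fingers or arm touch the ring (contact force between any of the fingers, the arm and ring above 0.2 N).
It fails at once if cone or jar pushed more than 15 mm, or the hook stand struck (distance of any of cone_mid, jar_mid from where it was at the start of the episode above 0.015 m or contact force between any of the arm, the fingers, blade and hook above 1 N).
It also fails if it takes over 64 s, if anything falls off the work surface, if the arm or the gripper's body presses on something with over 40 N, if the wrist force passes 120 N, or if a joint passes its speed limit or range.

## Robot

A 7-joint arm with a two-finger parallel gripper is mounted at the origin on the work surface. World frame = base frame: x ahead of the robot, y to its left, z up, the work surface at z = 0. Lengths are in m, angles in rad, forces in N, time in s.
With the tool pointing down it reaches from about 0.425 to 0.875 m from the base axis. Payload 9.9 kg.
Tool frame: the origin (TCP) lies at the very end of the fingers, on their centre line; the grasp point (between the pads) lies bot.grasp_offset behind it (bot.grasp_offset is the distance from the TCP to the grasp point, in m); z points along the fingers, y is the line along which they close (so a half turn about z gives the same grasp; the last joint's range is limited). The gripper opens to 85 mm and grips with 20 to 120 N. Pads are 22 mm wide; open, the fingers measure 114 mm over their backs; the gripper's body (76 mm by 85 mm) begins 54 mm behind the grasp point. The pads swing forward as they close: fully open they stand 13 mm farther back than shut.
Start: joints at [1.218, 0.576, 0.025, 1.437, -0.015, 1.129, -0.057], TCP at [0.179, -0.651, 0.207] pointing down, gripper open.
Joint ranges: [-2.76, 2.76], [-0.34, 2.15], [-1.52, 1.57], [0.19, 2.46], [-1.09, 4.23], [0.17, 1.99], [-2.82, 2.82]. Speed limits (rad/s): [2.22, 2.22, 3.01, 3.01, 3.14, 3.14, 3.14].

## Interface

Orientations are given as a 3x3 rotation matrix whose columns are the frame's x, y, z axes.
In Python, from cell import bot gives the robot as it stands.
- The arm moves only by the tool send_rows, never from a script. Its argument "increments" is a list of rows, each a list of 7 numbers: the shift along the tool's x, y, z in cm, then the turn, a rotation vector about the tool's x, y, z in rad, then the opening, from 0 (shut) to 1 (fully open). In form: [[x, y, z, rx, ry, rz, fingers], ...]. A call has 1 to 10 rows; each row shifts and turns the commanded pose from where the row before left it, along the tool's axes as they then stand; what a row does not reach is not made up. A row lasts 1/12 s, in which the tool goes at most 41.7 mm and 7.16 degrees, less where a joint would pass 70% of its speed; a pose out of reach is approached as far as the arm can. A call is refused whole if a number of a shift passes 4.17 or a number of a turn 0.125, either way. A call with a gripper value outside its range is refused whole. The fingers move at their own pace and stop on an object; "grip_force" is the grip in N (left out, the last holds). Time passes only in rows, so rows that do not move let the fingers close. It gives the time, the measured TCP pose, the force, the opening and the grip force at its end, in the units of the state.
- bot.state(): the state, without advancing time (a new reading comes with each control period).
- bot.snapshot(name): name is "scene" or "top" or "wrist"; returns the picture (420x560x3 uint8, red, green, blue); there is no depth.
- bot.camera_model(name): a dict with "mtx" (3x3 intrinsics, pixels), "view" (4x4, takes a point from world to camera coordinates). Camera axes: x right, y down, z forward; pixel columns grow to the right and rows downward; lengths in m; the calibration is good to about 2 mm. The wrist camera is an equidistant fisheye: a pixel r from the principal point sees the ray r / f radians off the axis. A picture is of the moment at which its call begins: read the wrist's pose just before it. camera_model takes no time and is no camera call; for the wrist camera it gives the pose at the moment of the call.
- bot.hand_in(): hands the job in; it is judged then, once.
The state is a dict: "clock": time; "q": joint angles; "qvel": joint speeds; "tau": joint torques, N m; "eef_pos": TCP position; "tcp_rot": TCP orientation; "force": force on the tool from outside, world axes, zero at the start; "torque": the same for the moment, N m; "width": finger opening in m; "finger_force": force on a finger pad.
Only numpy, scipy, OpenCV 4.12 (cv2) and the standard library are available. Lean on these libraries where they do the work, as an engineer would, in place of code of your own. Each camera call takes 0.05 s, during which the arm holds its last target. There are 200 camera calls.

## Working session

There is one attempt and no reset: what is moved stays moved. The work goes in short steps, Python scripts to look and compute and a tool call to move; the robot and the scene stay as the last step left them, time stands still between calls to the robot, and variables do not carry over. Pictures are saved under pics/ and viewed, at most 10 in all, crops included, and the job is handed in when it is done.

Besides the shell and the picture viewer there is one more tool, called after ">>>" as a command line: name --pt "numbers of a row" for each row, then --argument value for the rest. send_rows: Moves the arm, as the interface text tells. Its arguments: {"type":"object","properties":{"increments":{"type":"array"},"grip_force":{"type":"number"}},"required":["increments"]}

```bash
mkdir -p pics
python3 - <<'E'
from cell import bot
import cv2,numpy as np
for n in("scene","top"):
    cv2.imwrite(f"pics/{n}0.png",bot.snapshot(n)[:,:,::-1])
    print(n,{k:np.round(v,4).tolist() for k,v in bot.camera_model(n).items()})
s=bot.state();print(s,bot.grasp_offset)
E
```

```text
scene {'mtx': [[498.5069, 0.0, 282.4999], [0.0, 498.5069, 209.8127], [0.0, 0.0, 1.0]], 'view': [[0.7569, 0.6533, -0.0167, -0.5167], [0.3639, -0.4426, -0.8195, -0.1189], [-0.5428, 0.6142, -0.5728, 1.3333], [0.0, 0.0, 0.0, 1.0]]}
top {'mtx': [[544.5932, 0.0, 279.9934], [0.0, 544.5932, 199.8695], [0.0, 0.0, 1.0]], 'view': [[-0.0183, -0.9998, -0.0039, 0.0784], [-0.9952, 0.0186, -0.0962, 0.5915], [0.0963, 0.0021, -0.9954, 1.2482], [0.0, 0.0, 0.0, 1.0]]}
{'clock': 0.1, 'q': array([ 1.21819508,  0.57643872,  0.02482649,  1.43784381, -0.0150076 ,
        1.12901661, -0.05650691]), 'qvel': array([-0.00124736, -0.00152677,  0.00120598, -0.00177746,  0.00021416,
       -0.00017778, -0.00010226]), 'tau': array([ 4.73442939e-03, -7.67309618e+01,  2.25727402e+00, -2.86603510e+01,
        1.58677704e-02,  8.62292043e-03,  2.01445874e-05]), 'eef_pos': array([ 0.17916022, -0.65031215,  0.20612772]), 'tcp_rot': array([[ 9.64079425e-01,  2.65613723e-01, -4.61547910e-04],
       [ 2.65614117e-01, -9.64078335e-01,  1.45077685e-03],
       [-5.96221010e-05, -1.52125775e-03, -9.99998841e-01]]), 'force': array([ 0.20412241,  0.42126387, -0.33828213]), 'torque': array([-0.03421927,  0.01782   ,  0.06152026]), 'finger_force': 0.0, 'width': 0.08556912947463843} 0.0187
```

View pics/scene0.png

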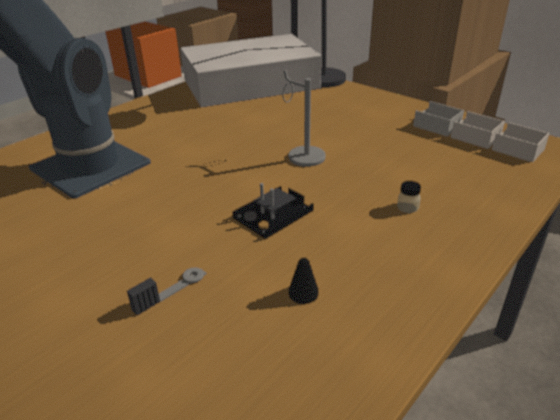

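View pics/top0.png

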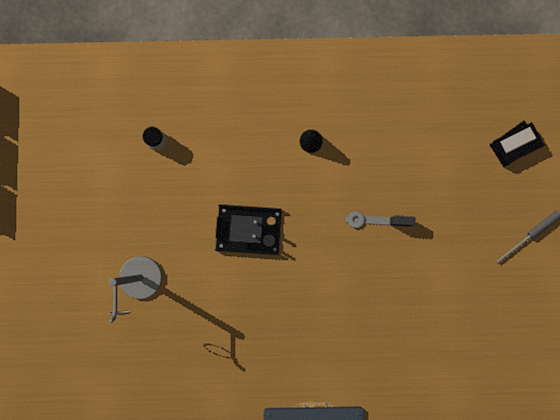

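The scene view shows the blade with its ring (145,295 to 193,275), the frame (272,210), cone (303,280), jar (409,197) and hook (306,155). In the top view the ring is at (356,219), the handle at (403,222), the frame at (250,231), the cone at (311,141), the jar at (152,136) and the hook at (140,278). I'll enlarge it to get edges.

Run:
```python
from cell import bot
import cv2,numpy as np
im=np.mean([bot.snapshot("top").astype(float) for _ in range(4)],0)
im=np.clip((im/255)**.55*255,0,255).astype(np.uint8)[:,:,::-1]
a=cv2.resize(im[195:265,205:305],None,fx=8,fy=8,interpolation=cv2.INTER_CUBIC)[:,:800]
b=cv2.resize(im[200:240,340:440],None,fx=8,fy=8,interpolation=cv2.INTER_CUBIC)
cv2.imwrite("pics/a.png",a);cv2.imwrite("pics/b.png",b)
```

```text
(no output)
```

View pics/a.png

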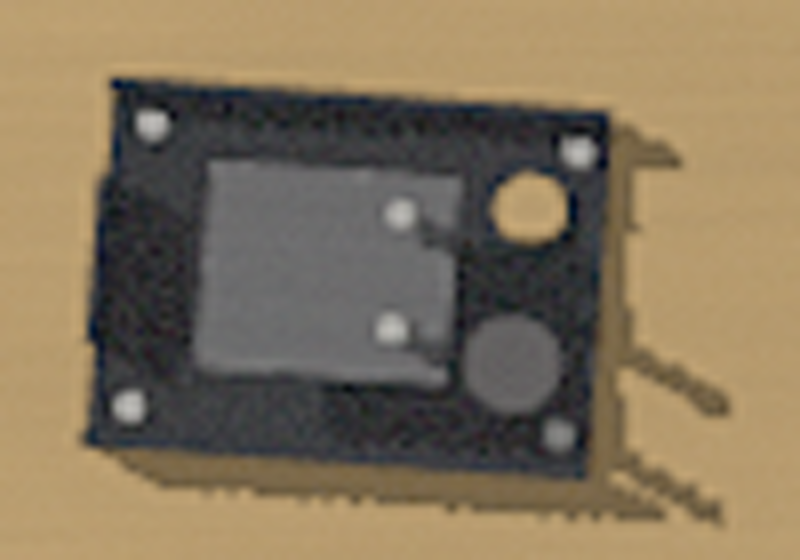

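View pics/b.png

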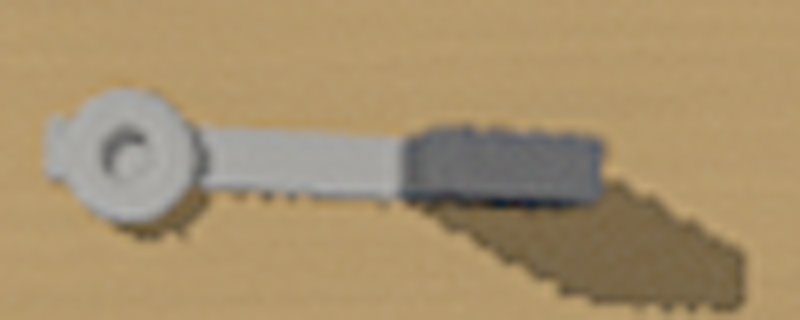

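The crops show post tops at (400,213) and (391,328) in crop a. In crop b: ring centre (131,155), blade end x≈47 with y 118–180, and handle top right edge x≈601 with y 140–200.

```bash
cat > h.py <<'E'
from cell import bot
import numpy as np
def ray(n,u,v,z):
    m=bot.camera_model(n);K,V=np.array(m["mtx"]),np.array(m["view"])
    R,t=V[:3,:3],V[:3,3]
    d=R.T@np.linalg.solve(K,[u,v,1]);c=-R.T@t
    return c+d*(z-c[2])/d[2]
def cr(x,y,ox,oy,z): return ray("top",ox+(x+.5)/8-.5,oy+(y+.5)/8-.5,z)
E
python3 - <<'E'
from h import *
np.set_printoptions(precision=4,suppress=True)
A=lambda x,y,z:cr(x,y,205,195,z)
B=lambda x,y,z:cr(x,y,340,200,z)
p1,p2=A(400,213,.084),A(391,328,.084);g=(p1+p2)/2
d=p1-p2;print("posts",p1,p2,np.linalg.norm(d),"gate",g,"xaxis yaw",np.degrees(np.arctan2(d[0],-d[1]))) 
c=[A(112,82,.028),A(608,113,.028),A(588,478,.028),A(88,440,.028)]
for q in c:print("corner",q)
for a,b in((1,0),(2,3)):e=c[b]-c[a];print(np.linalg.norm(e),np.degrees(np.arctan2(e[1],e[0])))
pl=[A(208,160,.048),A(463,178,.048),A(447,385,.048),A(195,368,.048)]
print("plat",*pl);e=pl[0]-pl[1];print(np.degrees(np.arctan2(e[1],e[0])));e=pl[3]-pl[2];print(np.degrees(np.arctan2(e[1],e[0])))
tip=B(47,149,.003);bk=B(400,166,.003);hr=B(601,170,.05);hf=B(425,163,.05);rg=B(131,155,.009)
print("tip",tip,bk,"hend",hr,hf,"ring",rg,np.linalg.norm(rg-tip))
for e in(tip-bk,hf-hr,tip-hr,rg-hr):print(np.linalg.norm(e[:2]),np.degrees(np.arctan2(e[1],e[0])))
print("cone",ray("top",311,141,.083),"jar",ray("top",152,136,.06),"hook",ray("top",140,278,.01))
E
```

```text
posts [0.5407 0.125  0.084 ] [0.5087 0.1279 0.084 ] 0.03215623661731127 gate [0.5247 0.1265 0.084 ] xaxis yaw 84.73392744914966
corner [0.584  0.2117 0.028 ]
corner [0.5721 0.0665 0.028 ]
corner [0.4659 0.0742 0.028 ]
corner [0.4796 0.2194 0.028 ]
0.14567653387126253 85.34445565635149
0.14583139146107882 84.62603511567978
plat [0.5591 0.1819 0.048 ] [0.5526 0.1085 0.048 ] [0.4932 0.114  0.048 ] [0.4994 0.1862 0.048 ]
84.8922673571745
85.09911450627958
tip [ 0.5486 -0.0877  0.003 ] [ 0.5415 -0.1925  0.003 ] hend [ 0.5367 -0.2408  0.05  ] [ 0.5397 -0.1904  0.05  ] ring [ 0.546  -0.1118  0.009 ] 0.025000059518219597
0.10510386230548553 86.17187810026239
0.05044226815337081 86.65269205356141
0.1535568643866859 85.58097139409904
0.12930088719682448 85.90893603305085
cone [ 0.7204 -0.0055  0.083 ] jar [0.7439 0.3609 0.06  ] hook [0.4165 0.3996 0.01  ]
```

>>> send_rows --pt "0 0 0 0 0 -0.1232 1" --pt "0 0 0 0 0 -0.1232 1" --pt "0 0 0 0 0 -0.1232 1" --pt "0 0 0 0 0 -0.1232 1" --pt "0 0 0 0 0 -0.1232 1" --pt "0 0 0 0 0 -0.1232 1" --pt "0 0 0 0 0 -0.1232 1" --pt "0 0 0 0 0 -0.1232 1" --pt "0 0 0 0 0 -0.1232 1" --pt "0 0 0 0 0 -0.1232 1" --grip_force 100

```text
clock: 1.13
eef_pos: [0.1791, -0.6507, 0.2068]
tcp_rot: [[0.064, 0.998, -0.0], [0.998, -0.064, 0.0], [0.0, -0.0, -1.0]]
force: [-0.6, -0.1, 0.3]
width: 0.0853
finger_force: 0.0
```

>>> send_rows --pt "2.3 1.65 0 0 0 0 1" --pt "2.3 1.65 0 0 0 0 1" --pt "2.3 1.65 0 0 0 0 1" --pt "2.3 1.65 0 0 0 0 1" --pt "2.3 1.65 0 0 0 0 1" --pt "2.3 1.65 0 0 0 0 1" --pt "2.3 1.65 0 0 0 0 1" --pt "2.3 1.65 0 0 0 0 1" --pt "2.3 1.65 0 0 0 0 1" --pt "2.3 1.65 0 0 0 0 1"

```text
clock: 1.97
eef_pos: [0.3606, -0.4318, 0.207]
tcp_rot: [[0.07, 0.998, 0.0], [0.998, -0.07, -0.0], [-0.0, 0.0, -1.0]]
force: [1.4, -0.1, 0.3]
width: 0.0855
finger_force: 0.0
```

>>> send_rows --pt "2.3 1.65 0 0 0 0 1" --pt "2.3 1.65 0 0 0 0 1" --pt "2.3 1.65 0 0 0 0 1" --pt "2.3 1.65 0 0 0 0 1" --pt "2.3 1.65 0 0 0 0 1" --pt "2.3 1.65 0 0 0 0 1" --pt "2.3 1.65 0 0 0 0 1" --pt "2.2 1.65 0 0 0 0 1" --pt "1.5 1.5 0 0 0 0 1" --pt "0 0 0 0 0 0 1"

```text
clock: 2.8
eef_pos: [0.524, -0.2409, 0.2071]
tcp_rot: [[0.064, 0.998, 0.002], [0.998, -0.064, 0.002], [0.002, 0.002, -1.0]]
force: [-1.0, 1.0, -0.2]
width: 0.0855
finger_force: 0.0
```

```bash
cat >> h.py <<'E'
def wray(u,v,z,m):
    K,V=np.array(m["mtx"]),np.array(m["view"]);R,t=V[:3,:3],V[:3,3]
    x,y=u-K[0,2],v-K[1,2];r=np.hypot(x,y)+1e-9;th=r/K[0,0]
    d=R.T@np.array([np.sin(th)*x/r,np.sin(th)*y/r,np.cos(th)]);c=-R.T@t
    return c+d*(z-c[2])/d[2]
E
python3 - <<'E'
from h import *
import cv2,pickle
m=bot.camera_model("wrist");im=bot.snapshot("wrist")
pickle.dump(m,open("w1.pkl","wb"))
im=np.clip((im/255)**.6*255,0,255).astype(np.uint8)[:,:,::-1]
cv2.imwrite("pics/w1.png",cv2.resize(im,(800,600),interpolation=cv2.INTER_CUBIC))
print(m,bot.state()["eef_pos"])
E
```

```text
{'mtx': array([[325.1922621 ,   0.        , 278.94852532],
       [  0.        , 325.1922621 , 212.19236579],
       [  0.        ,   0.        ,   1.        ]]), 'view': array([[ 0.99796253, -0.06373387,  0.00296333, -0.53935926],
       [-0.0622457 , -0.96235976,  0.26455464, -0.23356547],
       [-0.0140093 , -0.26420007, -0.96436614,  0.32201741],
       [ 0.        ,  0.        ,  0.        ,  1.        ]])} [ 0.52212473 -0.2432496   0.20690342]
```

View pics/w1.png

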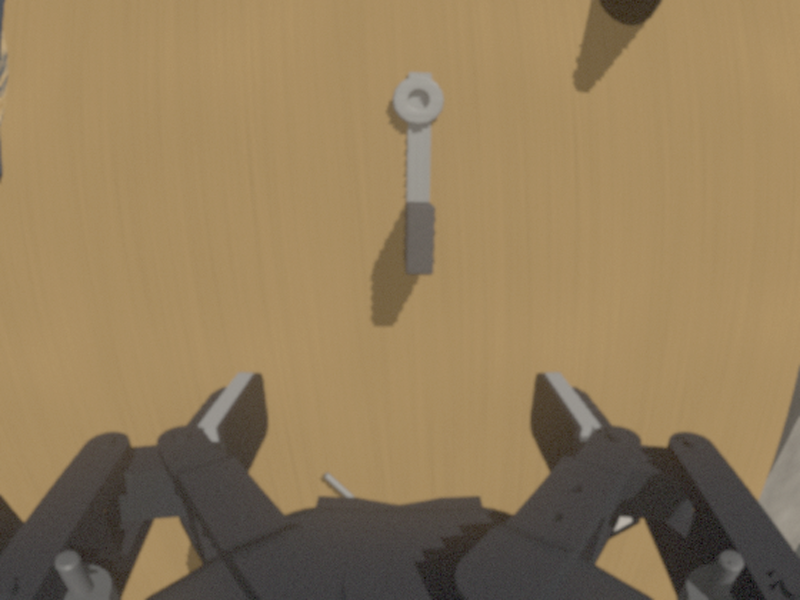

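The wrist view shows the handle's top face from (406,203)–(434,203) to (406,273)–(433,274), the ring at (418,100) and the blade end at (421,73).

Run:
```python
from h import *
import pickle
np.set_printoptions(precision=4,suppress=True)
m=pickle.load(open("w1.pkl","rb"))
W=lambda x,y,z:wray((x+.5)*.7-.5,(y+.5)*.7-.5,z,m)
f,b=W(420,203,.05),W(419.5,274,.05);t=W(421,73,.003);r=W(418,100,.009)
print("front",f,"back",b,"mid",(f+b)/2,"tip",t,"ring",r)
print(np.degrees(np.arctan2(*(f-b)[1::-1])),np.degrees(np.arctan2(*(t-(f+b)/2)[1::-1])),np.linalg.norm((t-(f+b)/2)[:2]))
s=bot.state();g=(f+b)/2;g[2]=.2
print(s["eef_pos"],s["tcp_rot"],s["tcp_rot"].T@(g-s["eef_pos"])*100)
```

```text
front [ 0.5429 -0.1918  0.05  ] back [ 0.5397 -0.2421  0.05  ] mid [ 0.5413 -0.217   0.05  ] tip [ 0.5523 -0.0892  0.003 ] ring [ 0.5482 -0.1125  0.009 ]
86.39737239380878 85.04948750196085 0.12825881597472708
[ 0.5221 -0.2432  0.2069] [[ 0.0658  0.9978  0.0009]
 [ 0.9978 -0.0658  0.001 ]
 [ 0.001   0.0008 -1.    ]] [2.7488 1.7368 0.6946]
```

>>> send_rows --pt "0.9 0.55 0 0 0 0 1" --pt "0.9 0.55 0 0 0 0 1" --pt "0.9 0.55 0 0 0 0 1" --pt "0 0 2 0 0 0 1" --pt "0 0 2.5 0 0 0 1" --pt "0 0 2.5 0 0 0 1" --pt "0 0 2.5 0 0 0 1" --pt "0 0 2.5 0 0 0 1" --pt "0 0 1 0 0 0 1" --pt "0 0 0 0 0 0 1"

```text
clock: 3.68
eef_pos: [0.5375, -0.2191, 0.0748]
tcp_rot: [[0.07, 0.998, -0.004], [0.998, -0.07, 0.002], [0.001, -0.004, -1.0]]
force: [-0.4, -0.8, 0.2]
width: 0.0853
finger_force: 0.0
```

Run:
```python
from h import *
import cv2,pickle
m=bot.camera_model("wrist");im=bot.snapshot("wrist")
pickle.dump(m,open("w2.pkl","wb"))
im=np.clip((im/255)**.6*255,0,255).astype(np.uint8)[:,:,::-1]
cv2.imwrite("pics/w2.png",cv2.resize(im,(800,600),interpolation=cv2.INTER_CUBIC))
s=bot.state();print(s["eef_pos"],s["tcp_rot"])
```

```text
[ 0.53855382 -0.21941901  0.07647671] [[ 6.97910277e-02  9.97560439e-01 -1.54360548e-03]
 [ 9.97561428e-01 -6.97899359e-02  7.50258330e-04]
 [ 6.40699901e-04 -1.59220259e-03 -9.99998527e-01]]
```

View pics/w2.png

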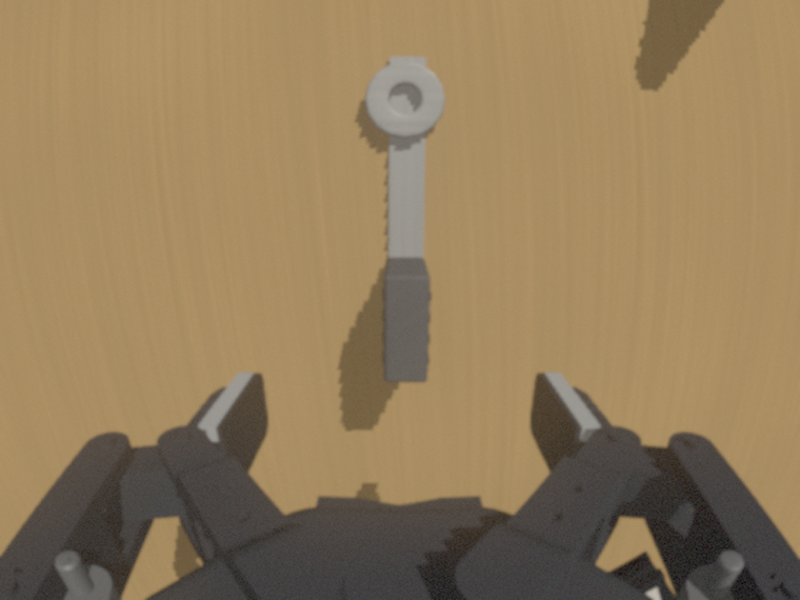

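The handle's top face runs from (407,274) to (406,381); the ring is at (405,98), the tip at (407,57), and the finger midline at column 400.

Run:
```python
from h import *
import pickle
np.set_printoptions(precision=4,suppress=True)
m=pickle.load(open("w2.pkl","rb"))
W=lambda x,y,z:wray((x+.5)*.7-.5,(y+.5)*.7-.5,z,m)
f,b=W(407,274,.05),W(406,381,.05);t=W(407,57,.003);r=W(405,98,.009)
s=bot.state();R,p=s["tcp_rot"],s["eef_pos"]
print(p)
for q in(f,b,(f+b)/2,t,r):print(q,R.T@(q-p)*100)
```

```text
[ 0.5386 -0.2194  0.0765]
[ 0.5433 -0.1923  0.05  ] [2.7408 0.2845 2.649 ]
[ 0.5396 -0.2414  0.05  ] [-2.1867  0.2658  2.6459]
[ 0.5415 -0.2168  0.05  ] [0.277  0.2751 2.6474]
[ 0.5511 -0.0888  0.003 ] [13.1154  0.3472  7.3555]
[ 0.5484 -0.1118  0.009 ] [10.801   0.2374  6.7542]
```

>>> send_rows --pt "0.28 0.22 0 0 0 0 1" --pt "0 0 1.5 0 0 0 1" --pt "0 0 1.5 0 0 0 1" --pt "0 0 1.5 0 0 0 1" --pt "0 0 1.0 0 0 0 1" --pt "0 0 0.5 0 0 0 1" --pt "0 0 0 0 0 0 1" --pt "0 0 0 0 0 0 0.6" --pt "0 0 0 0 0 0 0.5" --pt "0 0 0 0 0 0 0.4" --grip_force 40

```text
clock: 4.57
eef_pos: [0.5417, -0.2174, 0.0178]
tcp_rot: [[0.07, 0.998, 0.001], [0.998, -0.07, -0.0], [-0.0, 0.001, -1.0]]
force: [-0.4, -0.0, 0.1]
width: 0.0515
finger_force: 0.0
```

>>> send_rows --pt "0 0 0 0 0 0 0.35" --pt "0 0 0 0 0 0 0.3" --pt "0 0 0 0 0 0 0.25" --pt "0 0 0 0 0 0 0.2" --pt "0 0 0 0 0 0 0.15" --pt "0 0 0 0 0 0 0" --pt "0 0 0 0 0 0 0" --pt "0 0 0 0 0 0 0"

```text
clock: 5.23
eef_pos: [0.5412, -0.2173, 0.0173]
tcp_rot: [[0.07, 0.998, 0.0], [0.998, -0.07, -0.0], [-0.0, 0.0, -1.0]]
force: [-0.9, 0.3, 6.3]
width: 0.0186
finger_force: 39.3
```

>>> send_rows --pt "0 0 0 0 0 0 0" --pt "0 0 0 0 0 0 0" --pt "0 0 0 0 0 0 0" --pt "0 0 0 0 0 0 0" --grip_force 110

```text
clock: 5.57
eef_pos: [0.5414, -0.2174, 0.0176]
tcp_rot: [[0.07, 0.998, 0.001], [0.998, -0.07, -0.0], [-0.0, 0.001, -1.0]]
force: [-2.3, 0.7, 8.3]
width: 0.0163
finger_force: 107.9
```

>>> send_rows --pt "0 0 -0.1 0 0 0 0" --pt "0 0 -0.2 0 0 0 0" --pt "0 0 -0.3 0 0 0 0" --pt "0 0 -0.4 0 0 0 0" --pt "0 0 -0.4 0 0 0 0" --pt "0 0 -0.4 0 0 0 0" --pt "0 0 -0.4 0 0 0 0" --pt "0 0 -0.2 0 0 0 0" --pt "0 0 -0.1 0 0 0 0" --pt "0 0 0 0 0 0 0"

```text
clock: 6.4
eef_pos: [0.5413, -0.2173, 0.0422]
tcp_rot: [[0.07, 0.998, 0.0], [0.998, -0.07, -0.0], [-0.0, 0.0, -1.0]]
force: [-0.1, 0.7, -2.8]
width: 0.0164
finger_force: 107.9
```

Run:
```python
from h import *
import cv2
im=np.clip((bot.snapshot("scene")/255)**.6*255,0,255).astype(np.uint8)[:,:,::-1]
w=np.clip((bot.snapshot("wrist")/255)**.6*255,0,255).astype(np.uint8)[:,:,::-1]
a=cv2.resize(im[200:330,90:225],(400,385),interpolation=cv2.INTER_CUBIC)
b=cv2.resize(w[0:270,140:420],(400,385),interpolation=cv2.INTER_CUBIC)
cv2.imwrite("pics/l1.png",np.hstack([a,b]))
s=bot.state();print(s["eef_pos"],s["force"],s["torque"],s["finger_force"])
```

```text
[ 0.54108615 -0.21721108  0.04181794] [ 0.57905697 -0.74338602 -3.01055412] [-0.06252776  0.00521458  0.05577948] 107.87933354149573
```

View pics/l1.png

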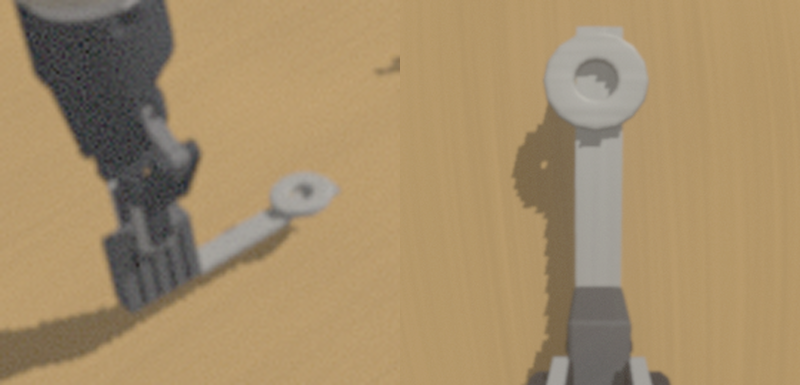

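The blade is lifted and level, with the ring centred in place and the blade on the wrist image's centre line. Next I raise it and carry it toward the frame.

>>> send_rows --pt "0 0 -0.3 0 0 0.004 0" --pt "0 0 -0.7 0 0 0.005 0" --pt "0 0 -1.1 0 0 0.005 0" --pt "0 0 -1.3 0 0 0.005 0" --pt "0 0 -1.4 0 0 0 0" --pt "0 0 -1.4 0 0 0 0" --pt "0 0 -1.2 0 0 0 0" --pt "0 0 -0.9 0 0 0 0" --pt "0 0 -0.5 0 0 0 0" --pt "0 0 -0.2 0 0 0 0"

```text
clock: 7.33
eef_pos: [0.5416, -0.2174, 0.1331]
tcp_rot: [[0.089, 0.996, 0.001], [0.996, -0.089, -0.001], [-0.0, 0.001, -1.0]]
force: [-0.3, 0.6, -2.5]
width: 0.0161
finger_force: 107.9
```

>>> send_rows --pt "0.2 -0.05 0 0 0 0 0" --pt "0.5 -0.12 0 0 0 0 0" --pt "0.8 -0.18 0 0 0 0 0" --pt "1.0 -0.22 0 0 0 0 0" --pt "1.2 -0.26 0 0 0 0 0" --pt "1.3 -0.3 0 0 0 0 0" --pt "1.3 -0.3 0 0 0 0 0" --pt "1.3 -0.3 0 0 0 0 0" --pt "1.3 -0.3 0 0 0 0 0" --pt "1.3 -0.3 0 0 0 0 0"

```text
clock: 8.17
eef_pos: [0.5268, -0.1119, 0.132]
tcp_rot: [[0.088, 0.996, 0.0], [0.996, -0.088, 0.0], [0.0, 0.0, -1.0]]
force: [-0.4, 0.1, -2.6]
width: 0.0166
finger_force: 108.0
```

>>> send_rows --pt "1.3 -0.3 0 0 0 0 0" --pt "1.3 -0.3 0 0 0 0 0" --pt "1.3 -0.3 0 0 0 0 0" --pt "1.3 -0.3 0 0 0 0 0" --pt "1.2 -0.3 0 0 0 0 0" --pt "1.0 -0.26 0 0 0 0 0" --pt "0.8 -0.2 0 0 0 0 0" --pt "0.6 -0.2 0 0 0 0 0" --pt "0.3 -0.0 0 0 0 0 0" --pt "0 0 0 0 0 0 0"

```text
clock: 9.0
eef_pos: [0.5137, -0.0204, 0.132]
tcp_rot: [[0.088, 0.996, 0.0], [0.996, -0.088, 0.0], [0.0, 0.0, -1.0]]
force: [-0.6, -0.5, -2.7]
width: 0.0162
finger_force: 107.9
```

Run:
```python
from h import *
import cv2,pickle
m=bot.camera_model("wrist");s=bot.state();w=bot.snapshot("wrist")
pickle.dump((m,s["eef_pos"],s["tcp_rot"]),open("w3.pkl","wb"))
w=np.clip((w/255)**.5*255,0,255).astype(np.uint8)[:,:,::-1]
cv2.imwrite("pics/w3.png",cv2.resize(w[0:225,130:430],(800,600),interpolation=cv2.INTER_CUBIC))
print(s["eef_pos"],s["tcp_rot"],s["force"])
```

```text
[ 0.5137062  -0.02042038  0.13196171] [[ 8.82517889e-02  9.96098183e-01  1.79240902e-04]
 [ 9.96098194e-01 -8.82518048e-02  8.27579974e-05]
 [ 9.82534239e-05  1.71237997e-04 -9.99999981e-01]] [-0.58268468 -0.53356188 -2.73063026]
```

View pics/w3.png

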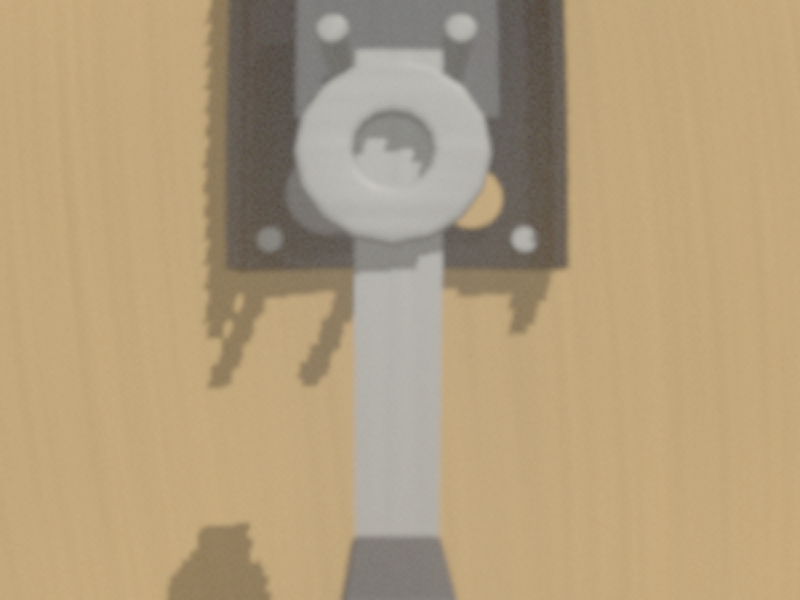

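The post tops are at (333,27) and (461,27), the blade end at (399,50) with edges 355 and 443, and the ring at (394,148). They are almost centred.

Run:
```python
from h import *
import pickle
np.set_printoptions(precision=3,suppress=True)
m,p,R=pickle.load(open("w3.pkl","rb"))
k=3/8
W=lambda x,y,z:R.T@(wray(130+(x+.5)*k-.5,(y+.5)*k-.5,z,m)-p)*100
zb=.132-.0175
a,b=W(333,27,.084),W(461,27,.084)
print("posts",a,b,np.linalg.norm(a-b),"gate",(a+b)/2)
print("tip",W(399,50,zb+.003),"root",W(398,535,zb+.003),"ring",W(394,148,zb+.009),"handtop",W(399.5,537,zb+.003))
print("sides",W(230,266,.028),W(567,266,.028),W(232,5,.028),W(564,5,.028))
```

```text
posts [14.653 -1.559  4.797] [14.652  1.609  4.798] 3.1671588515359406 gate [14.653  0.025  4.798]
tip [12.855  0.069  1.447] root [2.43  0.049 1.446] ring [10.52  -0.032  0.847] handtop [2.386 0.081 1.446]
sides [ 8.933 -5.162 10.396] [ 8.936  5.302 10.398] [17.702 -5.204 10.397] [17.706  5.311 10.399]
```

Run:
```python
from h import *
import pickle
m,p,R=pickle.load(open("w3.pkl","rb"));k=3/8
W=lambda x,y,z:R.T@(wray(130+(x+.5)*k-.5,(y+.5)*k-.5,z,m)-p)*100
for z in(.038,.043,.048,.053,.058):
    print(z,np.linalg.norm(W(296.5,90,z)-W(499.5,90,z)),W(297,117,z)[0],np.linalg.norm(cr(208,160,205,195,z)-cr(195,368,205,195,z)),np.linalg.norm(cr(208,160,205,195,z)-cr(463,178,205,195,z)))
```

```text
0.038 6.059857647287883 13.411324390935247 0.06031309625257363 0.0742361287119658
0.043 5.943591925783315 13.28329461350178 0.060074075985098396 0.07394193158988878
0.048 5.827326204278766 13.155264836068318 0.05983505571762315 0.07364773446781173
0.053 5.7110604827742 13.027235058634846 0.0595960354501478 0.07335353734573467
0.058 5.594794761269652 12.899205281201375 0.05935701518267256 0.07305934022365759
```

>>> send_rows --pt "0.3 -0.02 0 0 0 0 0" --pt "0.6 -0.02 0 0 0 0 0" --pt "0.8 0 0 0 0 0 0" --pt "0.9 0 0 0 0 0 0" --pt "1.0 0 0 0 0 0 0" --pt "0.9 0 0 0 0 0 0" --pt "0.8 0 0 0 0 0 0" --pt "0.6 0 0 0 0 0 0" --pt "0.4 0 0 0 0 0 0" --pt "0.23 0 0 0 0 0 0"

```text
clock: 9.88
eef_pos: [0.5191, 0.0449, 0.1319]
tcp_rot: [[0.088, 0.996, -0.0], [0.996, -0.088, 0.0], [0.0, -0.0, -1.0]]
force: [1.0, -0.0, -2.5]
width: 0.0166
finger_force: 107.9
```

Run:
```python
from h import *
import cv2
o=[]
for n,sl in(("top",(slice(195,270),slice(205,305))),("wrist",(slice(0,210),slice(139,419)))):
    w=bot.snapshot(n);w=np.clip((w/255)**.5*255,0,255).astype(np.uint8)[:,:,::-1]
    o.append(cv2.resize(w[sl],(400,300),interpolation=cv2.INTER_CUBIC))
cv2.imwrite("pics/g.png",np.hstack(o));print(bot.state()["eef_pos"])
```

```text
[0.51902664 0.04437708 0.13189267]
```

View pics/g.png

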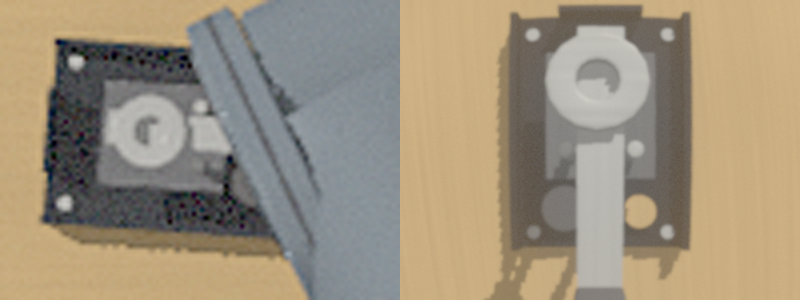

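>>> send_rows --pt "0 0 0.2 0 0 0 0" --pt "0 0 0.4 0 0 0 0" --pt "0 0 0.6 0 0 0 0" --pt "0 0 0.8 0 0 0 0" --pt "0 0 0.8 0 0 0 0" --pt "0 0 0.8 0 0 0 0" --pt "0 0 0.7 0 0 0 0" --pt "0 0 0.5 0 0 0 0" --pt "0 0 0.3 0 0 0 0" --pt "0 0 0.15 0 0 0 0"

```text
clock: 10.82
eef_pos: [0.5188, 0.0441, 0.0788]
tcp_rot: [[0.089, 0.996, -0.001], [0.996, -0.089, -0.0], [-0.0, -0.001, -1.0]]
force: [-0.3, 0.2, -3.2]
width: 0.0163
finger_force: 107.9
```

>>> send_rows --pt "0 0 0.08 0 0 0 0" --pt "0 0 0.08 0 0 0 0" --pt "0 0 0.08 0 0 0 0" --pt "0 0 0 0 0 0 0" --pt "0 0 0 0 0 0 0"

```text
clock: 11.23
eef_pos: [0.5191, 0.0441, 0.0772]
tcp_rot: [[0.089, 0.996, 0.0], [0.996, -0.089, 0.0], [0.0, 0.0, -1.0]]
force: [-0.4, -0.6, -2.4]
width: 0.0166
finger_force: 107.9
```

>>> send_rows --pt "0 0 0.08 0 0 0 0" --pt "0 0 0.08 0 0 0 0" --pt "0 0 0.08 0 0 0 0" --pt "0 0 0 0 0 0 0"

```text
clock: 11.57
eef_pos: [0.519, 0.0441, 0.0745]
tcp_rot: [[0.089, 0.996, -0.0], [0.996, -0.089, -0.0], [-0.0, -0.0, -1.0]]
force: [-0.4, 0.1, -2.7]
width: 0.0165
finger_force: 107.9
```

>>> send_rows --pt "0 0 0.08 0 0 0 0" --pt "0 0 0.08 0 0 0 0" --pt "0 0 0.08 0 0 0 0" --pt "0 0 0 0 0 0 0"

```text
clock: 11.9
eef_pos: [0.5189, 0.0441, 0.072]
tcp_rot: [[0.089, 0.996, -0.0], [0.996, -0.089, -0.0], [-0.0, -0.0, -1.0]]
force: [-0.2, 0.5, -2.4]
width: 0.0167
finger_force: 107.9
```

Nothing yet, with the underside at about 54.5 mm.

>>> send_rows --pt "0 0 0.08 0 0 0 0" --pt "0 0 0.08 0 0 0 0" --pt "0 0 0.08 0 0 0 0" --pt "0 0 0 0 0 0 0"

```text
clock: 12.23
eef_pos: [0.5189, 0.0441, 0.0696]
tcp_rot: [[0.089, 0.996, -0.0], [0.996, -0.089, 0.0], [-0.0, -0.0, -1.0]]
force: [-0.2, -0.2, -2.3]
width: 0.0165
finger_force: 107.9
```

>>> send_rows --pt "0 0 0.08 0 0 0 0" --pt "0 0 0.08 0 0 0 0" --pt "0 0 0 0 0 0 0"

```text
clock: 12.48
eef_pos: [0.5189, 0.0441, 0.068]
tcp_rot: [[0.089, 0.996, -0.0], [0.996, -0.089, -0.0], [-0.0, -0.0, -1.0]]
force: [0.1, -0.2, -2.9]
width: 0.016
finger_force: 107.9
```

>>> send_rows --pt "0 0 0.08 0 0 0 0" --pt "0 0 0.08 0 0 0 0" --pt "0 0 0 0 0 0 0"

```text
clock: 12.73
eef_pos: [0.519, 0.0441, 0.0665]
tcp_rot: [[0.089, 0.996, -0.0], [0.996, -0.089, 0.0], [-0.0, -0.0, -1.0]]
force: [0.5, 0.9, -2.8]
width: 0.0158
finger_force: 107.9
```

>>> send_rows --pt "0 0 0.07 0 0 0 0" --pt "0 0 0.07 0 0 0 0" --pt "0 0 0 0 0 0 0"

```text
clock: 12.98
eef_pos: [0.519, 0.0441, 0.0651]
tcp_rot: [[0.089, 0.996, -0.0], [0.996, -0.089, 0.0], [-0.0, -0.0, -1.0]]
force: [-0.1, -0.5, -1.0]
width: 0.016
finger_force: 107.9
```

>>> send_rows --pt "0 0 0.03 0 0 0 0" --pt "0 0 0 0 0 0 0"

```text
clock: 13.15
eef_pos: [0.519, 0.0441, 0.0649]
tcp_rot: [[0.089, 0.996, -0.0], [0.996, -0.089, 0.0], [0.0, -0.0, -1.0]]
force: [0.1, -0.3, -2.9]
width: 0.0162
finger_force: 107.9
```

>>> send_rows --pt "0 0 0 0 0 0 0"

```text
clock: 13.23
eef_pos: [0.519, 0.0441, 0.0649]
tcp_rot: [[0.089, 0.996, -0.0], [0.996, -0.089, 0.0], [0.0, -0.0, -1.0]]
force: [0.4, 0.7, -2.7]
width: 0.0163
finger_force: 107.9
```

>>> send_rows --pt "0 0 0 0 0 0 0"

```text
clock: 13.32
eef_pos: [0.519, 0.0441, 0.0649]
tcp_rot: [[0.089, 0.996, -0.0], [0.996, -0.089, 0.0], [0.0, -0.0, -1.0]]
force: [0.6, -0.9, -3.2]
width: 0.0163
finger_force: 107.9
```

>>> send_rows --pt "0 0 0.08 0 0 0 0" --pt "0 0 0.08 0 0 0 0" --pt "0 0 0 0 0 0 0"

```text
clock: 13.57
eef_pos: [0.5189, 0.0441, 0.0631]
tcp_rot: [[0.089, 0.996, -0.0], [0.996, -0.089, 0.0], [-0.0, -0.0, -1.0]]
force: [1.1, -0.0, -3.1]
width: 0.0161
finger_force: 107.9
```

>>> send_rows --pt "0 0 0.07 0 0 0 0" --pt "0 0 0.07 0 0 0 0" --pt "0 0 0 0 0 0 0"

```text
clock: 13.82
eef_pos: [0.5189, 0.0441, 0.0617]
tcp_rot: [[0.089, 0.996, -0.0], [0.996, -0.089, 0.0], [-0.0, -0.0, -1.0]]
force: [-0.3, -0.0, -2.9]
width: 0.0161
finger_force: 108.2
```

>>> send_rows --pt "0 0 0.07 0 0 0 0" --pt "0 0 0.07 0 0 0 0" --pt "0 0 0 0 0 0 0"

```text
clock: 14.07
eef_pos: [0.519, 0.044, 0.0604]
tcp_rot: [[0.089, 0.996, 0.0], [0.996, -0.089, -0.0], [-0.0, 0.0, -1.0]]
force: [-0.3, -0.0, -1.9]
width: 0.0162
finger_force: 108.4
```

>>> send_rows --pt "0 0 0.05 0 0 0 0" --pt "0 0 0.05 0 0 0 0" --pt "0 0 0 0 0 0 0"

```text
clock: 14.32
eef_pos: [0.519, 0.0439, 0.0595]
tcp_rot: [[0.089, 0.996, 0.0], [0.996, -0.089, -0.0], [-0.0, 0.0, -1.0]]
force: [-0.5, -1.5, -0.7]
width: 0.0159
finger_force: 108.6
```

>>> send_rows --pt "0 0 0.04 0 0 0 0" --pt "0 0 0 0 0 0 0"

```text
clock: 14.48
eef_pos: [0.5191, 0.0438, 0.0592]
tcp_rot: [[0.089, 0.996, 0.0], [0.996, -0.089, -0.0], [-0.0, 0.0, -1.0]]
force: [-0.2, -2.2, 0.6]
width: 0.0162
finger_force: 108.6
```

```bash
cat > f.py <<'E'
from h import *
F=[];T=[]
for i in range(6):
    bot.snapshot("top");s=bot.state();F.append(s["force"]);T.append(s["torque"])
print(np.mean(F,0),np.std(F,0),np.mean(T,0),s["eef_pos"],s["tcp_rot"][2],s["clock"])
E
python3 f.py
```

```text
[-0.41880416 -1.93636117  0.97987283] [0.75222155 0.334661   0.50989685] [-0.42350349  0.0183808  -0.03304768] [0.51906836 0.04398351 0.05914019] [-5.97981881e-05  8.43793111e-05 -9.99999995e-01] 14.7833
```

Contact is steady at about 4 N, so I start the slow draw back.

>>> send_rows --pt "-0.05 0 0 0 0 0 0" --pt "-0.1 0 0 0 0 0 0" --pt "-0.1 0 0 0 0 0 0" --pt "-0.1 0 0 0 0 0 0" --pt "-0.1 0 0 0 0 0 0" --pt "-0.05 0 0 0 0 0 0"

```text
clock: 15.28
eef_pos: [0.5186, 0.0392, 0.0591]
tcp_rot: [[0.089, 0.996, 0.0], [0.996, -0.089, 0.0], [0.0, 0.0, -1.0]]
force: [-0.2, 0.8, -0.8]
width: 0.0159
finger_force: 108.5
```

```bash
python3 f.py
```

```text
[ 0.02036282  0.88908568 -0.78004807] [0.33615851 0.50538297 0.62664861] [ 0.35046101 -0.0436507   0.02971162] [0.51860725 0.0391237  0.0591378 ] [ 6.41406927e-06  8.44770576e-05 -9.99999996e-01] 15.5833
```

>>> send_rows --pt "-0.05 0 0.03 0 0 0 0" --pt "-0.1 0 0.03 0 0 0 0" --pt "-0.1 0 0 0 0 0 0" --pt "-0.1 0 0 0 0 0 0" --pt "-0.1 0 0 0 0 0 0" --pt "-0.05 0 0 0 0 0 0"

```text
clock: 16.08
eef_pos: [0.5181, 0.034, 0.0585]
tcp_rot: [[0.089, 0.996, 0.0], [0.996, -0.089, 0.0], [0.0, 0.0, -1.0]]
force: [0.7, 2.0, -0.2]
width: 0.0164
finger_force: 108.5
```

```bash
python3 f.py
```

```text
[-0.07490894  1.48519109 -0.32858743] [0.39260918 0.62203021 0.33480785] [ 0.4342426  -0.05512256 -0.00909016] [0.51811611 0.03397095 0.05852461] [-1.71406444e-04 -1.63229351e-05 -9.99999985e-01] 16.3833
```

>>> send_rows --pt "-0.1 0 0.02 0 0 0 0" --pt "-0.1 0 0.02 0 0 0 0" --pt "-0.1 0 0 0 0 0 0" --pt "-0.1 0 0 0 0 0 0" --pt "-0.1 0 0 0 0 0 0"

```text
clock: 16.8
eef_pos: [0.5177, 0.0291, 0.0581]
tcp_rot: [[0.089, 0.996, 0.0], [0.996, -0.089, 0.0], [0.0, 0.0, -1.0]]
force: [0.1, 1.4, -0.8]
width: 0.0164
finger_force: 108.6
```

```bash
cat > r.py <<'E'
from h import *
import cv2
m=bot.camera_model("wrist");s=bot.state();w=bot.snapshot("wrist")
p,R=s["eef_pos"],s["tcp_rot"]
g=cv2.cvtColor(cv2.resize(w[0:225,130:430],(1200,900),interpolation=cv2.INTER_CUBIC),cv2.COLOR_RGB2GRAY)
c=cv2.HoughCircles(cv2.medianBlur(g,5),cv2.HOUGH_GRADIENT,2,100,param1=60,param2=40,minRadius=90,maxRadius=200)
np.set_printoptions(precision=3,suppress=True)
for x,y,r in ([] if c is None else c[0][:4]):
    u,v=130+(x+.5)/4-.5,(y+.5)/4-.5
    q=wray(u,v,.050,m);print("px",x,y,r,"world",q,"tool cm",R.T@(q-p)*100)
E
python3 f.py; python3 r.py
```

```text
[-0.0488461   0.63476548  0.46132544] [0.41969787 0.54100181 0.47030575] [ 0.42011259 -0.05191588  0.01125856] [0.51764614 0.02894613 0.0581233 ] [-2.37411062e-04 -5.17222763e-05 -9.99999970e-01] 17.1
px 595.0 173.0 150.2 world [0.528 0.141 0.05 ] tool cm [11.208  0.018  0.81 ]
px 763.0 521.0 185.6 world [0.546 0.091 0.05 ] tool cm [6.464 2.263 0.811]
px 777.0 415.0 168.0 world [0.549 0.105 0.05 ] tool cm [7.902 2.438 0.81 ]
px 709.0 639.0 179.0 world [0.537 0.076 0.05 ] tool cm [4.854 1.555 0.811]
```

>>> send_rows --pt "-0.1 0 0.02 0 0 0 0" --pt "-0.1 0 0 0 0 0 0" --pt "-0.1 0 0 0 0 0 0" --pt "-0.1 0 0 0 0 0 0" --pt "-0.1 0 0 0 0 0 0" --pt "-0.1 0 0 0 0 0 0" --pt "-0.1 0 0 0 0 0 0"

```text
clock: 17.73
eef_pos: [0.517, 0.0221, 0.0579]
tcp_rot: [[0.089, 0.996, -0.0], [0.996, -0.089, 0.0], [0.0, -0.0, -1.0]]
force: [0.7, 1.7, -0.4]
width: 0.0163
finger_force: 108.6
```

```bash
python3 f.py; python3 r.py|head -1
```

```text
[ 0.12291728  1.15419179 -0.0823001 ] [0.25559596 0.63920217 0.54008737] [ 0.45998572 -0.05850225  0.01890677] [0.51701327 0.02193088 0.05790711] [-2.92568724e-04 -1.06473249e-04 -9.99999952e-01] 18.0333
px 595.0 119.0 146.0 world [0.528 0.141 0.05 ] tool cm [11.984  0.018  0.787]
```

>>> send_rows --pt "-0.1 0 0.02 0 0 0 0" --pt "-0.1 0 0.01 0 0 0 0" --pt "-0.1 0 0 0 0 0 0" --pt "-0.05 0 0 0 0 0 0" --pt "0 0 0 0 0 0 0" --pt "0 0 0 0 0 0 0"

```text
clock: 18.58
eef_pos: [0.5167, 0.0186, 0.0576]
tcp_rot: [[0.089, 0.996, -0.0], [0.996, -0.089, -0.0], [-0.0, -0.0, -1.0]]
force: [0.9, 1.0, -0.2]
width: 0.0161
finger_force: 108.6
```

```bash
python3 f.py; python3 r.py|head -1
```

```text
[0.09988261 1.77597221 0.08279313] [0.61286173 0.82241911 0.39566537] [ 0.58959882 -0.07438247  0.01382321] [0.51672629 0.0186336  0.05760166] [-8.91384468e-05 -3.90048885e-05 -9.99999995e-01] 18.8833
px 595.0 79.0 141.4 world [0.528 0.144 0.05 ] tool cm [12.565  0.02   0.759]
```

>>> send_rows --pt "-0.1 0 0 0 0 0 0" --pt "-0.1 0 0 0 0 0 0" --pt "-0.1 0 0 0 0 0 0" --pt "-0.1 0 0 0 0 0 0" --pt "-0.1 0 0 0 0 0 0" --pt "-0.1 0 0 0 0 0 0" --pt "-0.1 0 0 0 0 0 0" --pt "-0.1 0 0 0 0 0 0" --pt "-0.1 0 0 0 0 0 0" --pt "-0.1 0 0 0 0 0 0"

```text
clock: 19.77
eef_pos: [0.5158, 0.0086, 0.0576]
tcp_rot: [[0.089, 0.996, -0.0], [0.996, -0.089, 0.0], [0.0, -0.0, -1.0]]
force: [-0.1, 1.7, -0.5]
width: 0.0166
finger_force: 108.6
```

>>> send_rows --pt "-0.1 0 0 0 0 0 0" --pt "-0.1 0 0 0 0 0 0" --pt "-0.1 0 0 0 0 0 0" --pt "-0.1 0 0 0 0 0 0" --pt "-0.1 0 0 0 0 0 0" --pt "-0.1 0 0 0 0 0 0" --pt "-0.1 0 0 0 0 0 0" --pt "-0.1 0 0 0 0 0 0" --pt "-0.1 0 0 0 0 0 0" --pt "-0.1 0 0 0 0 0 0"

```text
clock: 20.6
eef_pos: [0.5149, -0.0014, 0.0576]
tcp_rot: [[0.089, 0.996, -0.0], [0.996, -0.089, -0.0], [-0.0, -0.0, -1.0]]
force: [0.5, 1.4, -1.1]
width: 0.0161
finger_force: 108.6
```

>>> send_rows --pt "-0.1 0 0 0 0 0 0" --pt "-0.1 0 0 0 0 0 0" --pt "-0.1 0 0 0 0 0 0" --pt "-0.1 0 0 0 0 0 0" --pt "-0.1 0 0 0 0 0 0" --pt "0 0 0 0 0 0 0"

```text
clock: 21.1
eef_pos: [0.5144, -0.0066, 0.0576]
tcp_rot: [[0.089, 0.996, -0.0], [0.996, -0.089, -0.0], [-0.0, -0.0, -1.0]]
force: [-0.5, 0.4, 0.4]
width: 0.0163
finger_force: 108.6
```

```bash
python3 f.py
```

```text
[ 0.01428216 -0.58142095 -0.16788045] [0.43145513 0.58239318 0.21691406] [ 0.07279944 -0.07043597 -0.00535919] [ 0.51447558 -0.00647505  0.05760558] [-3.01513863e-04 -6.85660988e-05 -9.99999952e-01] 21.4
```

>>> send_rows --pt "-0.1 0 0 0 0 0 0" --pt "-0.1 0 0 0 0 0 0" --pt "-0.1 0 0 0 0 0 0" --pt "-0.1 0 0 0 0 0 0" --pt "0 0 -0.05 0 0 0 0" --pt "0 0 -0.05 0 0 0 0" --pt "0 0 -0.1 0 0 0 0" --pt "0 0 -0.2 0 0 0 0" --pt "0 0 -0.3 0 0 0 0" --pt "0 0 -0.3 0 0 0 0"

```text
clock: 22.23
eef_pos: [0.514, -0.0104, 0.0678]
tcp_rot: [[0.089, 0.996, -0.0], [0.996, -0.089, -0.0], [-0.0, -0.0, -1.0]]
force: [0.4, 0.3, -1.7]
width: 0.0164
finger_force: 108.3
```

>>> send_rows --pt "-0.5 0 0 0 0 0 0" --pt "-1 0 0 0 0 0 0" --pt "-1.5 0 0 0 0 0 0" --pt "-2 0 0 0 0 0 0" --pt "-2 0 0 0 0 0 0" --pt "-2 0 0 0 0 0 0" --pt "-1.5 0 0 0 0 0 0" --pt "-1 0 0 0 0 0 0" --pt "-0.5 0 0 0 0 0 0" --pt "0 0 0 0 0 0 0"

```text
clock: 23.07
eef_pos: [0.5031, -0.1311, 0.0675]
tcp_rot: [[0.091, 0.996, -0.0], [0.996, -0.091, -0.0], [-0.0, -0.0, -1.0]]
force: [-0.6, 0.0, -3.8]
width: 0.0164
finger_force: 108.3
```

```bash
python3 - <<'E'
from h import *
import cv2
o=[]
for n,sl in(("top",(slice(195,270),slice(205,305))),("scene",(slice(170,245),slice(220,320)))):
    w=bot.snapshot(n);w=np.clip((w/255)**.5*255,0,255).astype(np.uint8)[:,:,::-1]
    o.append(cv2.resize(w[sl],(400,300),interpolation=cv2.INTER_CUBIC))
cv2.imwrite("pics/e.png",np.hstack(o))
E
python3 f.py
```

```text
[-0.3314286   0.12612755 -2.17144176] [0.37859168 0.37083119 0.39323049] [-0.01796443 -0.01012292 -0.00072864] [ 0.50365061 -0.12904557  0.06763664] [ 1.69389930e-04  7.46775790e-05 -9.99999983e-01] 23.4667
```

View pics/e.png

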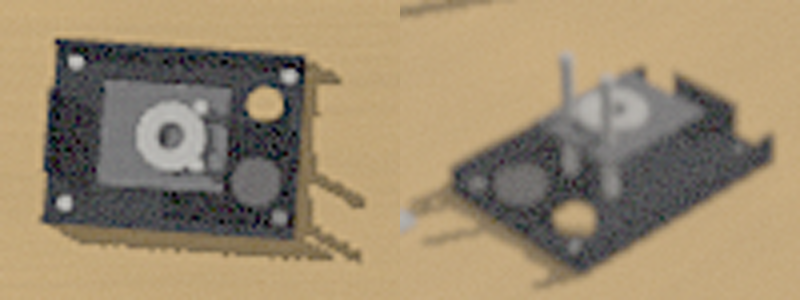

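The ring lies flat against both posts: ring at (172,136) in the left half, posts at about (201,106) and (197,163). Now I lay the blade down here.

>>> send_rows --pt "0 0 0.4 0 0 0 0" --pt "0 0 0.8 0 0 0 0" --pt "0 0 0.9 0 0 0 0" --pt "0 0 0.9 0 0 0 0" --pt "0 0 0.7 0 0 0 0" --pt "0 0 0.5 0 0 0 0" --pt "0 0 0.3 0 0 0 0" --pt "0 0 0.2 0 0 0 0" --pt "0 0 0.1 0 0 0 0" --pt "0 0 0 0 0 0 0"

```text
clock: 24.3
eef_pos: [0.5036, -0.1297, 0.0196]
tcp_rot: [[0.089, 0.996, 0.0], [0.996, -0.089, 0.0], [0.0, 0.0, -1.0]]
force: [-0.6, -0.3, -1.4]
width: 0.0161
finger_force: 108.3
```

```bash
python3 f.py
```

```text
[-0.07417379  0.09969008 -2.36390283] [0.45515515 0.39777489 0.82854864] [-0.02572221  0.01693893  0.00345356] [ 0.50369312 -0.12979225  0.01987696] [-6.41914037e-05  5.42540234e-04 -9.99999851e-01] 24.6
```

>>> send_rows --pt "0 0 0.06 0 0 0 0" --pt "0 0 0.06 0 0 0 0" --pt "0 0 0.04 0 0 0 0" --pt "0 0 0 0 0 0 0"

```text
clock: 24.93
eef_pos: [0.5034, -0.1297, 0.0179]
tcp_rot: [[0.089, 0.996, -0.0], [0.996, -0.089, 0.0], [0.0, -0.0, -1.0]]
force: [-0.8, 0.2, -2.4]
width: 0.0159
finger_force: 108.3
```

```bash
python3 f.py
```

```text
[-0.12988758  0.12726159 -2.34371107] [0.43208891 0.24509213 0.49564882] [-0.02414409 -0.0109825  -0.0039108 ] [ 0.50352056 -0.12971083  0.01801639] [ 3.39653345e-05  1.88452927e-05 -9.99999999e-01] 25.2333
```

>>> send_rows --pt "0 0 0.05 0 0 0 0" --pt "0 0 0.03 0 0 0 0" --pt "0 0 0 0 0 0 0"

```text
clock: 25.48
eef_pos: [0.5036, -0.1298, 0.0176]
tcp_rot: [[0.089, 0.996, 0.0], [0.996, -0.089, -0.0], [-0.0, 0.0, -1.0]]
force: [-2.0, -0.3, 4.5]
width: 0.0159
finger_force: 109.1
```

```bash
python3 f.py
```

```text
[-1.94718013 -0.18112118  5.8108973 ] [0.31623899 0.33210786 0.76727581] [0.04517241 0.39112091 0.00371368] [ 0.50357108 -0.12975622  0.01756902] [-1.94829443e-04  3.43063406e-04 -9.99999922e-01] 25.7833
```

The blade is resting on the bench. I reduce the grip and open gently, since the pads swing back up as they open.

>>> send_rows --pt "0 0 0 0 0 0 0" --pt "0 0 0 0 0 0 0" --pt "0 0 0 0 0 0 0" --grip_force 20

```text
clock: 26.03
eef_pos: [0.5036, -0.1297, 0.0176]
tcp_rot: [[0.089, 0.996, 0.0], [0.996, -0.089, -0.0], [-0.0, 0.0, -1.0]]
force: [-2.5, 0.3, 6.3]
width: 0.0161
finger_force: 109.3
```

>>> send_rows --pt "0 0 0 0 0 0 0.3" --pt "0 0 0 0 0 0 0.4" --pt "0 0 0 0 0 0 0.6" --pt "0 0 0 0 0 0 0.8" --pt "0 0 0 0 0 0 1" --pt "0 0 0 0 0 0 1" --pt "0 0 0 0 0 0 1" --pt "0 0 0 0 0 0 1"

```text
clock: 26.7
eef_pos: [0.5035, -0.1297, 0.0172]
tcp_rot: [[0.089, 0.996, -0.0], [0.996, -0.089, 0.0], [0.0, -0.0, -1.0]]
force: [-0.1, -0.2, -1.2]
width: 0.0853
finger_force: 0.0
```

>>> send_rows --pt "0 0 -0.5 0 0 0 1" --pt "0 0 -1 0 0 0 1" --pt "0 0 -2 0 0 0 1" --pt "0 0 -2 0 0 0 1" --pt "0 0 -2 0 0 0 1" --pt "0 0 -2 0 0 0 1" --pt "0 0 -1 0 0 0 1" --pt "0 0 0 0 0 0 1" --pt "0 0 0 0 0 0 1" --pt "0 0 0 0 0 0 1"

```text
clock: 27.53
eef_pos: [0.5029, -0.1297, 0.1214]
tcp_rot: [[0.089, 0.996, -0.001], [0.996, -0.089, 0.0], [0.0, -0.001, -1.0]]
force: [-0.0, -0.2, -0.9]
width: 0.0857
finger_force: 0.0
```

```bash
python3 f.py
python3 - <<'E'
from h import *
bot.snapshot("top")
m=bot.camera_model("wrist");w=bot.snapshot("wrist")
import cv2
g=cv2.cvtColor(w,cv2.COLOR_RGB2HSV)
k=((g[...,1]<70)).astype(np.uint8)[:260,180:380]
n,l,st,ct=cv2.connectedComponentsWithStats(k)
for i in range(1,n):
    if st[i,4]>300:print(st[i],ct[i]+[180,0])
print(bot.hand_in())
E
```

```text
[-0.18059201  0.11664453 -0.1207234 ] [0.80101417 0.37403198 0.41659941] [ 0.02337316  0.00300241 -0.00893767] [ 0.50323358 -0.12959234  0.12160049] [ 2.64589301e-04 -1.06885020e-03 -9.99999394e-01] 27.8333
[  87   56   25  188 3973] [279.00528568 151.83689907]
the job is handed in; nothing more can be done
None
```

The job is handed in at about 28 s, with the ring seen flat on the platform against both posts, the blade laid on the bench, and the gripper open and clear; the hand-in gave no verdict, so I don't know if it passed.

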